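# Feed the brass blanks into the catch tray

## Task

Set the copper catch tray on the bench under the end of the feeder's chute, then wind the handwheel clockwise by its red crank knob until the brass pusher is fully home against the red stop, so that all three brass blanks slide down the chute into the tray. Let no blank fall on the bench, do not touch the blanks or the pusher, and leave the other things on the bench where they are.

Things in the scene. Friction and masses are not known exactly. Their poses are not given: they have to be found in the camera images.
- feeder: green fixed blank feeder; origin on the bench. Along its y: gearbox under the wheel (90 mm wide, 164 high) y +90..+210 mm; steel channel (52 wide, floor 112 above the bench) y -30..+95; aluminium chute (54 wide, walls 25 high) sloping down to -y, y -30..-95; foot plate 130 wide, y -60..+220. Only the chute stands beyond y -60
- chute_end (a point): middle of the chute's lower edge, on its sliding surface, 65 mm above the bench; frame parallel to the feeder's
- feeder_drop (a point): point on the bench, 45 mm beyond the chute's lower edge (feeder y -140 mm): with the tray's middle here, the chute reaches 25 mm in over the tray's near wall and the blanks land in it; frame parallel to the feeder's
- wheel_hub (a point): on the vertical axis of the handwheel (dark steel, 136 mm across, three spokes, rim top 194 mm above the bench), at the height of crank_grip
- crank_grip (a point): on the axis of the upright red crank knob (25 mm diameter, freely spinning, from 197 to 247 mm above the bench), 225 mm above the bench, 55 mm from the wheel's axis; goes round with the wheel
- handwheel (a joint): turn of the wheel in rad, growing clockwise seen from above; one turn moves the pusher 60 mm; 11.0 rad when the pusher is against the stop
- pusher (a joint): travel of the brass pusher towards the chute in m, driven by the wheel; 0.105 when its side finger touches the red stop
- pusher_face (a point): centre of the front face of the pusher's side finger, outside the channel's +x wall, which meets the stop
- stop_face (a point): centre of the face of the red stop block (22 x 16 x 34 mm) that the side finger meets
- blank_a: solid brass block 34 x 24 x 18 mm, about 0.12 kg; origin at its centre. At the start the three lie in one row in the steel channel, ahead of the pusher, 24 mm side along the channel
- blank_b: solid brass block 34 x 24 x 18 mm, about 0.12 kg; origin at its centre. At the start the three lie in one row in the steel channel, ahead of the pusher, 24 mm side along the channel
- blank_c: solid brass block 34 x 24 x 18 mm, about 0.12 kg; origin at its centre. At the start the three lie in one row in the steel channel, ahead of the pusher, 24 mm side along the channel
- tray: loose copper catch tray, open on top, 120 mm (x) by 140 mm (y), 42 mm high, walls 4 mm, 0.3 kg; origin at the centre of its underside. On its -y side stands an upright wooden lug to carry it by. The lug belongs on the side away from the feeder
- tray_in (a point): centre of the tray's inner floor, 4 mm above its underside; frame parallel to the tray's
- tray_lug (a point): grip point of the wooden lug: 72 mm above the tray's underside, 77 mm from the tray's middle towards -y; the lug is 14 mm thick (along y), 50 mm wide (along x) and its top is 93 mm above the tray's underside; frame parallel to the tray's
- bottle: bystander: white bottle with pink cap, 60 mm diameter, 150 mm high; origin under its centre
- dish: bystander: empty yellow dish, 130 mm across, 30 mm high; origin under its centre
- hammer: bystander: hammer 240 mm long, lying; origin under its middle, head towards its +x
- driver: bystander: screwdriver 190 mm long, lying; origin under its middle
- pliers: bystander: red-handled pliers 170 mm long, lying flat; origin under the middle
- ring_a: bystander: brass ring 64 mm across, 16 mm high; origin under its centre
- ring_b: bystander: brass ring 60 mm across, 20 mm high; origin under its centre

How it is judged:
By the outcome, as a careful person would: the job done as asked, in the order asked, and still so for the second after the job is handed in, with the robot touching nothing.
It also fails if it takes over 66 s, if anything falls off the work surface, if the arm or the gripper's body presses on something with over 40 N, if the wrist force passes 120 N, or if a joint passes its speed limit or range.

## Robot

A 6-joint arm with a two-finger parallel gripper is mounted at the origin on the work surface. World frame = base frame: x ahead of the robot, y to its left, z up, the work surface at z = 0. Lengths are in m, angles in rad, forces in N, time in s.
With the tool pointing down it reaches from about 0.375 to 0.9 m from the base axis. Payload 3.1 kg.
Tool frame: the origin (TCP) lies on the centre line of the jaws, within the pads' length; the fingertips stand 22 mm ahead of it and the grasp point (between the pads) lies 3 mm ahead of it; z points along the fingers, x is the direction in which the jaws open and shut, and the axes are right-handed (so a half turn about z gives the same grasp; the last joint's range is limited). The gripper opens to 87 mm and grips with 3 to 60 N. Pads are 19 mm wide; open, the fingers measure 117 mm over their backs; the gripper's body (75 mm by 190 mm) begins 51 mm behind the grasp point.
Start: joints at [-0.178, 0.527, 1.433, -0, 1.181, -0.178], TCP at [0.625, 0, 0.245] pointing down, gripper open.
Joint ranges: [-3.08, 3.08], [-0.75, 2.2], [0.22, 2.44], [-1.43, 4.57], [0, 2.65], [-2.85, 2.85]. Speed limits (rad/s): [2.79, 2.79, 3.14, 3.14, 3.14, 3.14].

## Interface

Orientations are given as a unit quaternion [x, y, z, w].
In Python, from rig import robot, camera, order gives the robot as it stands.
- The arm moves only by the shell command python3 -m pendant 'ROWS' [OPENING] [FORCE]. ROWS is JSON, a list of rows, each a list of 2 entries, a list of its own where there are three numbers: the shift along the tool's x, y, z in mm, then the turn about the tool's z in degrees. A call has 1 to 8 rows; each row shifts and turns the commanded pose from where the row before left it, along the tool's axes as they then stand; what a row does not reach is not made up. A row lasts 1/8 s, in which the tool goes at most 62.5 mm and 10.7 degrees, less where a joint would pass 70% of its speed; a pose out of reach is approached as far as the arm can. A call with a gripper value outside its range is refused whole. OPENING is the finger opening in mm, from 0 to 87, set as the call begins (- or left out, the last holds). The fingers move at their own pace and stop on an object; FORCE is the grip in N (left out, the last holds). Time passes only in rows, so rows that do not move let the fingers close. It gives the time, the measured TCP pose, the force and the opening at its end, in the units of the state.
- robot.get_obs(): the state, without advancing time (a new reading comes with each control period).
- camera(name): name is "scene" or "side" or "wrist"; returns a dict with "pixels" (384x512x3 uint8, blue, green, red), "mtx" (3x3 intrinsics, pixels), "R" (3x3) and "t" (3): a world point X has camera coordinates R X + t. Camera axes: x right, y down, z forward; pixel columns grow to the right and rows downward; lengths in m; the calibration is good to about 2 mm. A picture is of the moment at which its call begins. There is no depth.
- order.hand_in(): hands the job in, once; it reports no verdict.
The state is a dict: "time": time; "q": joint angles; "joint_velocities": joint speeds; "joint_torque": joint torques, N m; "position": TCP position; "tool_rot": TCP orientation; "ft_force": force on the tool from outside, world axes, zero at the start; "moment": the same for the moment, N m; "grip_width": finger opening in m.
Only numpy, scipy, OpenCV 4.12 (cv2) and the standard library are available. Lean on these libraries where they do the work, as an engineer would, in place of code of your own. Each camera call takes 0.05 s, during which the arm holds its last target. There are 200 camera calls.

## Working session

There is one attempt and no reset: what is moved stays moved. The work goes in short steps, Python scripts to look and compute and a shell command to move; the robot and the scene stay as the last step left them, time stands still between calls to the robot, and variables do not carry over. Pictures are saved under pics/ and viewed, about 8 in all and at most 12, crops included, and the job is handed in when it is done.

```bash
ls; mkdir -p pics; cat > h.py <<'E'
import cv2,numpy as np
from rig import robot,camera,order
def ray(c,u,v,z):
    R=np.array(c["R"]);t=np.array(c["t"]);d=R.T@np.linalg.inv(c["mtx"])@np.array([u,v,1.]);o=-R.T@t
    return o+d*(z-o[2])/d[2]
def proj(c,X):
    p=np.array(c["mtx"])@(np.array(c["R"])@np.array(X)+np.array(c["t"]));return p[:2]/p[2]
E
python3 - <<'E'
from h import *
import pickle
for n in ("scene","side"):
    c=camera(n);pickle.dump(c,open(n+".pkl","wb"));cv2.imwrite(f"pics/{n}0.png",cv2.resize(c["pixels"],(800,600)))
    print(n,-np.array(c["R"]).T@c["t"],c["mtx"][0][0])
o=robot.get_obs();print(o["time"],o["position"],o["tool_rot"],o["grip_width"])
E
```

```text
pics
scene [ 1.54867986 -0.10282945  1.3324873 ] 434.7604907091335
side [0.38860646 0.96660561 1.19481854] 478.3933521553038
0.1 [6.24420479e-01 1.32328305e-04 2.43679678e-01] [ 9.99999549e-01 -2.05516914e-06 -9.35506137e-04 -1.65155183e-04] 0.08711785615625305
```

View pics/scene0.png

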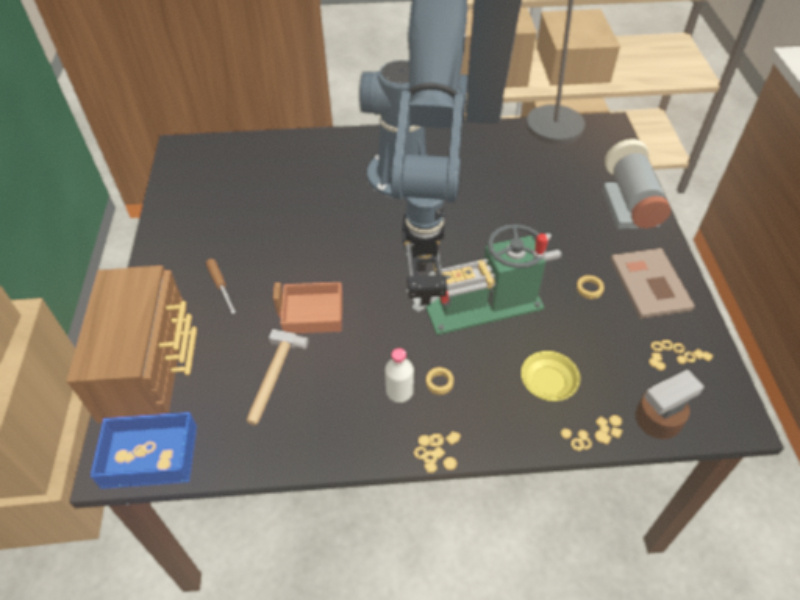

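View pics/side0.png

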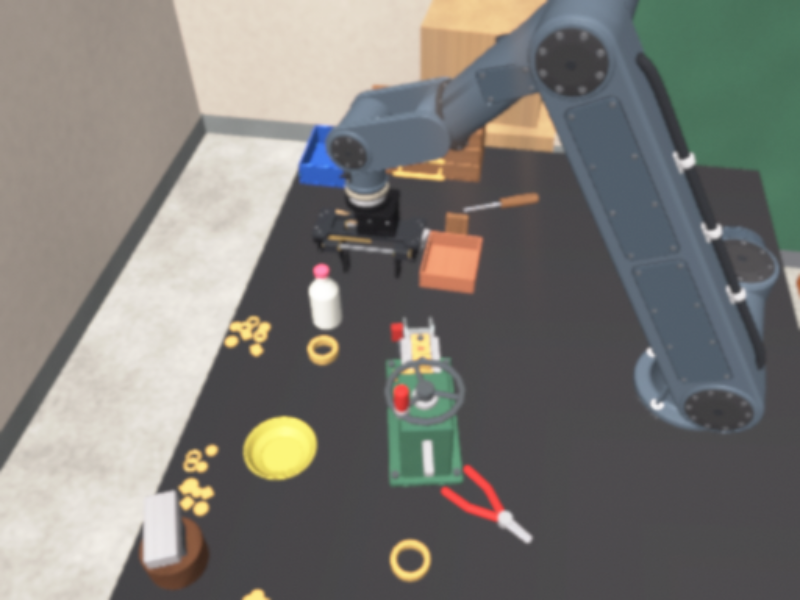

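The scene view (800x600) shows the tray at (310,305) with its lug on the left (-y) at (278,295), the feeder at (490,285), the hub at (517,247) and the knob at (541,243). In the side view the tray is at (452,262), the hub at (425,392), the knob at (401,398) and the stop at (397,331). Next I'll enlarge these.

```bash
python3 - <<'E'
from h import *
import pickle
S=pickle.load(open("scene.pkl","rb"));D=pickle.load(open("side.pkl","rb"))
def crop(c,x,y,w,h): return cv2.resize(c["pixels"][y:y+h,x:x+w],(400,300),interpolation=cv2.INTER_CUBIC)
a=np.hstack([crop(S,165,165,80,60),crop(S,260,135,120,90)])
b=np.hstack([crop(D,250,125,80,60),crop(D,220,195,160,120)])
cv2.imwrite("pics/crops.png",np.vstack([a,b]))
for n,c in(("S",S),("D",D)):
    hsv=cv2.cvtColor(c["pixels"],cv2.COLOR_BGR2HSV)
    m=cv2.inRange(hsv,(0,190,110),(4,255,255))|cv2.inRange(hsv,(174,190,110),(180,255,255))
    k,l,s,ce=cv2.connectedComponentsWithStats(m)
    for i in range(1,k):
        if s[i,4]>8: print(n,"red",s[i],ce[i])
    m=cv2.inRange(hsv,(3,90,90),(12,200,255))
    k,l,s,ce=cv2.connectedComponentsWithStats(m)
    for i in range(1,k):
        if s[i,4]>250:
            ct=cv2.findContours((l==i).astype(np.uint8),0,2)[0][0]
            print(n,"cop",s[i],cv2.approxPolyDP(cv2.convexHull(ct),3,True)[:,0].tolist())
E
```

```text
S cop [405 126  24  20 372] [[426, 128], [428, 137], [423, 142], [406, 142], [405, 134], [411, 128]]
S cop [ 444  146   68  148 1162] [[448, 146], [507, 263], [511, 293], [444, 153]]
S cop [ 177  181   42   32 1224] [[218, 181], [217, 211], [180, 209], [177, 198], [182, 182]]
S cop [ 75 247  35  19 281] [[75, 255], [88, 247], [109, 252], [106, 263], [79, 265]]
S cop [410 254  31  26 255] [[440, 266], [432, 277], [424, 279], [413, 265], [411, 254], [440, 260]]
D red [254 253   6   8  32] [256.90625 256.8125 ]
D cop [284  81  26  36 541] [[309, 81], [306, 115], [286, 114], [286, 98]]
D cop [ 268  136   41   52 1541] [[298, 137], [308, 152], [303, 186], [269, 183], [275, 149], [286, 136]]
D cop [ 92 331  38  46 574] [[118, 331], [127, 337], [128, 351], [116, 375], [105, 376], [92, 362]]
```

View pics/crops.png

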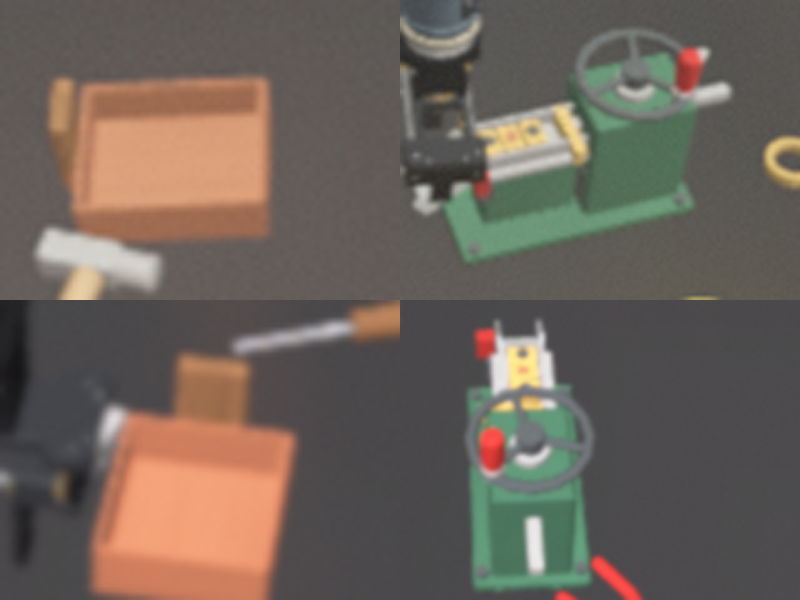

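```bash
python3 - <<'E'
from h import *
import pickle
S=pickle.load(open("scene.pkl","rb"));D=pickle.load(open("side.pkl","rb"))
def r(c,pts,o,k,z): return np.array([ray(c,o[0]+(u+.5)/k-.5,o[1]+(v+.5)/k-.5,z)[:2] for u,v in pts])
p=lambda n,a:print(n,np.round(a*1000).tolist())
a=r(S,[(82,84),(270,79),(269,208),(74,207)],(165,165),5,.042);p("trayS",a);p("mean",a.mean(0))
a=r(D,[(127,115),(296,133),(272,274),(93,265)],(250,125),5,.042);p("trayD",a);p("mean",a.mean(0))
p("lugtop S",r(S,[(52,80),(74,80)],(165,165),5,.093));p("lugtop D",r(D,[(178,55),(249,63)],(250,125),5,.093))
for n,c,o,k,e in(("S",S,(260,135),10/3,[(177,73),(301,73),(239,30),(239,117)]),("D",D,(220,195),2.5,[(68,138),(194,138),(131,86),(131,190)])):
    a=r(c,e,o,k,.190);p("wheel "+n,a);p("  mid",np.array([a[:2].mean(0),a[2:].mean(0)]))
p("knob S",r(S,[(289,52)],(260,135),10/3,.247));p("knob D",r(D,[(92,133)],(220,195),2.5,.247))
p("foot S (-x-y? , +x-y, +x+y)",r(S,[(45,210),(65,262),(293,208)],(260,135),10/3,.008))
p("foot D",r(D,[(68,88),(72,288),(191,281)],(220,195),2.5,.008))
E
```

```text
trayS [[435.0, -327.0], [442.0, -181.0], [568.0, -184.0], [555.0, -329.0]]
mean [500.0, -255.0]
trayD [[558.0, -329.0], [436.0, -329.0], [438.0, -184.0], [559.0, -173.0]]
mean [498.0, -254.0]
lugtop S [[473.0, -341.0], [475.0, -325.0]]
lugtop D [[524.0, -341.0], [473.0, -340.0]]
wheel S [[483.0, 169.0], [494.0, 303.0], [423.0, 248.0], [551.0, 224.0]]
  mid [[488.0, 236.0], [487.0, 236.0]]
wheel D [[552.0, 243.0], [423.0, 223.0], [498.0, 165.0], [478.0, 296.0]]
  mid [[488.0, 233.0], [488.0, 231.0]]
knob S [[516.0, 276.0]]
knob D [[521.0, 275.0]]
foot S (-x-y? , +x-y, +x+y) [[517.0, 25.0], [593.0, 41.0], [538.0, 313.0]]
foot D [[596.0, 35.0], [540.0, 313.0], [411.0, 283.0]]
```

The crops give these positions in mm:
- **Tray:** centre about (499,-255), yaw about -1°. Its lug is at about (499,-333).
- **Feeder:** yaw 11.3°, origin about (517,87), hub about (488,234).
- **Drop point:** about (545,-50).

I'm moving above the lug now.

```bash
python3 -m pendant '[[[-21,55,0],0],[[-21,55,0],0],[[-21,55,0],0],[[-21,55,0],-10],[[0,0,0],-10],[[0,0,0],-10],[[0,0,0],-10],[[0,0,0],-10]]' 87 40; python3 -m pendant '[[[0,0,0],-10],[[0,0,0],-10],[[0,0,0],-10],[[0,0,0],-10],[[-60,-22,0],0],[[-50,-20,0],0],[[0,0,0],0]]'
python3 - <<'E'
from h import *
import pickle
c=camera("wrist");pickle.dump(c,open("w1.pkl","wb"));cv2.imwrite("pics/w1.png",c["pixels"])
o=robot.get_obs();print(o["time"],o["position"],o["tool_rot"],o["q"]);print(proj(c,(.499,-.333,.093)))
E
```

```text
time: 1.1
position: [0.5406, -0.2197, 0.244]
tool_rot: [0.905, 0.425, -0.0, -0.001]
ft_force: [0.2, -0.4, 0.6]
grip_width: 0.0871
time: 1.98
position: [0.4982, -0.332, 0.2441]
tool_rot: [0.709, 0.705, -0.0, 0.0]
ft_force: [0.5, 0.6, 0.6]
grip_width: 0.0872
2.025 [ 0.49855553 -0.32978139  0.24397399] [ 7.08538731e-01  7.05671674e-01  1.62633217e-04 -5.72815741e-04] [-7.71343031e-01  4.91630376e-01  1.50309642e+00  3.76828737e-04
  1.14800614e+00 -2.33823953e+00]
[253.71660937 181.24330508]
```

View pics/w1.png

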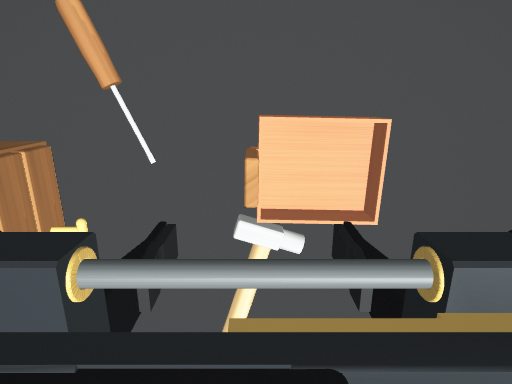

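The wrist view shows the tray rim corners at about (259,116), (391,119), (381,224) and (258,222). The lug spans (245..258, 148..207).

```bash
python3 - <<'E'
from h import *
import pickle
c=pickle.load(open("w1.pkl","rb"))
print(-np.array(c["R"]).T@c["t"])
for u,v,z in [(259,116,.042),(391,119,.042),(381,224,.042),(258,222,.042),(246,150,.093),(258,150,.093),(246,207,.093),(258,207,.093)]: print(u,v,ray(c,u,v,z).round(3))
g=cv2.resize(c["pixels"][100:240,230:410],(720,560),interpolation=2);cv2.imwrite("pics/w1c.png",g)
E
```

```text
[ 0.42337975 -0.3315487   0.38393061]
259 116 [ 0.441 -0.327  0.042]
391 119 [ 0.445 -0.188  0.042]
381 224 [ 0.564 -0.186  0.042]
258 222 [ 0.561 -0.329  0.042]
246 150 [ 0.469 -0.34   0.093]
258 150 [ 0.469 -0.329  0.093]
246 207 [ 0.525 -0.341  0.093]
258 207 [ 0.525 -0.329  0.093]
```

View pics/w1c.png

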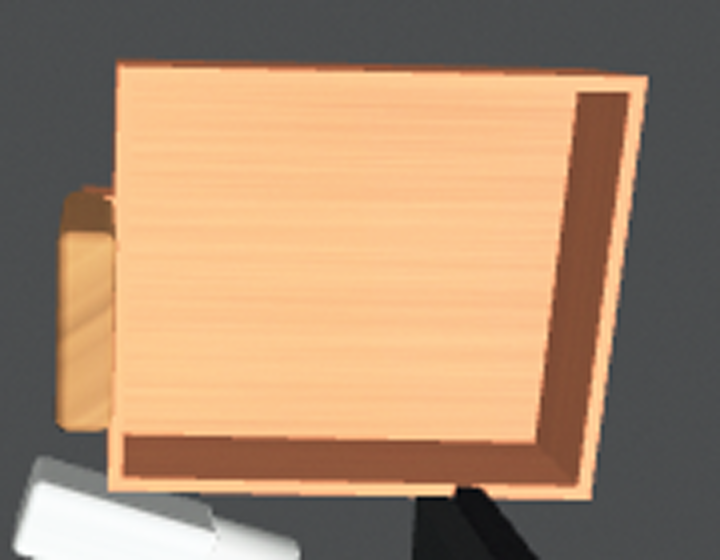

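```bash
python3 -m pendant '[[[-2,3,50],1.4],[[0,0,50],0],[[0,0,40],0],[[0,0,29],0],[[0,0,0],0],[[0,0,0],0]]' 60 40; python3 -m pendant '[[[0,0,0],0],[[0,0,0],0],[[0,0,0],0],[[0,0,0],0]]' 0 40; python3 -m pendant '[[[0,0,-10],0],[[0,0,-25],0],[[0,0,-25],0],[[0,0,0],0]]'
```

```text
time: 2.78
position: [0.5033, -0.3301, 0.0764]
tool_rot: [0.716, 0.699, 0.0, 0.001]
ft_force: [-0.6, -0.3, -0.8]
grip_width: 0.0602
time: 3.28
position: [0.5025, -0.3306, 0.0759]
tool_rot: [0.716, 0.698, 0.0, 0.0]
ft_force: [0.3, 0.1, 0.1]
grip_width: 0.0278
time: 3.78
position: [0.5034, -0.3314, 0.1373]
tool_rot: [0.716, 0.698, -0.0, 0.002]
ft_force: [0.5, -0.1, -3.9]
grip_width: 0.0136
```

The fingers closed only during the lift, so I'll check how the tray hangs.

```bash
python3 - <<'E'
from h import *
import pickle
D=camera("side");W=camera("wrist");S=camera("scene");pickle.dump((D,W,S),open("g.pkl","wb"))
o=robot.get_obs();print(o["time"],o["position"],o["grip_width"],o["ft_force"])
a=cv2.resize(S["pixels"][140:230,150:270],(400,300),interpolation=2)
b=cv2.resize(D["pixels"][95:215,225:385],(400,300),interpolation=2)
cv2.imwrite("pics/g.png",np.vstack([np.hstack([a,b]),cv2.resize(W["pixels"],(800,600))[60:360]]))
E
```

```text
3.925 [ 0.50170264 -0.32976264  0.13447865] 0.01341359331784337 [-0.0469426   0.40940459 -3.96967916]
```

View pics/g.png

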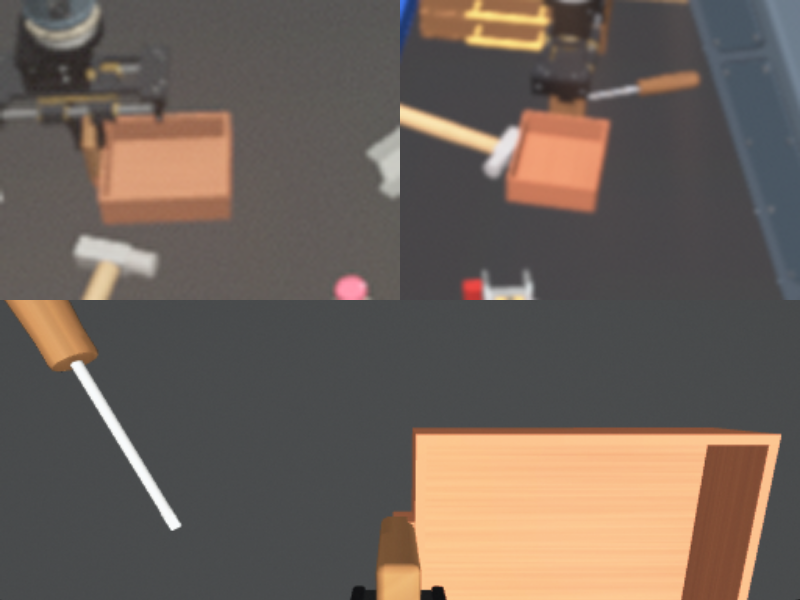

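```bash
python3 - <<'E'
from h import *
import pickle
D,W,S=pickle.load(open("g.pkl","rb"))
cz=(-np.array(W["R"]).T@W["t"])[2];f=W["mtx"][0][0];print(cz,f,"rim z",cz-f*.140/((780-414)/1.5625))
for z in(.08,.09,.1,.11):print(z,ray(W,265-.3,122.6,z),ray(W,499,123.5,z))
W0=pickle.load(open("w1.pkl","rb"));cz=(-np.array(W0["R"]).T@W0["t"])[2];print("start rim",cz-f*.140/132)
E
```

```text
0.27569772384139984 316.6816755489527 rim z 0.08642418141972388
0.08 [ 0.44223508 -0.32312089  0.08      ] [ 0.44614882 -0.18118057  0.08      ]
0.09 [ 0.44149267 -0.32340533  0.09      ] [ 0.44520641 -0.18871805  0.09      ]
0.1 [ 0.44075025 -0.32368978  0.1       ] [ 0.44426401 -0.19625554  0.1       ]
0.11 [ 0.44000783 -0.32397422  0.11      ] [ 0.4433216  -0.20379302  0.11      ]
start rim 0.04805610362407353
```

The tray is held level but near the top of the lug: its underside is about 93 mm below the TCP. Carrying it to the staging point at a gentle pace.

```bash
python3 -m pendant '[[[0,0,-20],0],[[20,12,0],0],[[30,20,0],0],[[30,20,0],0],[[26,16,0],0],[[10,6,0],-4.3],[[0,0,0],-4.3],[[0,0,0],-4.2]]'; python3 -m pendant '[[[0,0,0],0],[[0,0,0],0]]'
python3 - <<'E'
from h import *
from scipy.spatial.transform import Rotation as R
o=robot.get_obs();M=R.from_quat(o["tool_rot"]).as_matrix();print(o["grip_width"],M.round(3).tolist())
d=np.array([.560,-.124,.150])-o["position"];print((M.T@d*1000).round(1))
E
```

```text
time: 4.92
position: [0.5785, -0.2154, 0.1536]
tool_rot: [0.632, 0.775, -0.0, -0.002]
ft_force: [-0.2, 0.1, -4.4]
grip_width: 0.0138
time: 5.18
position: [0.5789, -0.2162, 0.1546]
tool_rot: [0.634, 0.773, -0.0, -0.001]
ft_force: [0.2, 0.0, -3.2]
grip_width: 0.0136
0.01357890657196922 [[-0.196, 0.981, -0.002], [0.981, 0.196, 0.001], [0.001, -0.001, -1.0]]
[94.1 -0.4  4.7]
```

```bash
python3 -m pendant '[[[0,0,30],0],[[0,0,22],0],[[0,0,0],0],[[15,0,0],0],[[25,0,0],0],[[25,0,0],0],[[20,0,0],0],[[9,0,0],0]]';python3 -m pendant '[[[0,0,0],0],[[0,0,2],0],[[0,0,2],0]]'; python3 - <<'E'
from h import *
D=camera("side");W=camera("wrist");S=camera("scene")
o=robot.get_obs();print(o["position"],o["ft_force"])
a=cv2.resize(S["pixels"][140:230,200:320],(400,300),interpolation=2)
b=cv2.resize(D["pixels"][120:240,205:365],(400,300),interpolation=2)
cv2.imwrite("pics/p.png",np.vstack([np.hstack([a,b]),cv2.resize(W["pixels"],(800,600))[60:360]]))
E
```

```text
time: 6.18
position: [0.5602, -0.1219, 0.1038]
tool_rot: [0.633, 0.774, -0.0, -0.0]
ft_force: [0.7, 0.6, -5.0]
grip_width: 0.014
time: 6.55
position: [0.5612, -0.1251, 0.0994]
tool_rot: [0.634, 0.773, 0.0, 0.0]
ft_force: [-0.1, -0.8, -3.7]
grip_width: 0.0133
[ 0.56073171 -0.1247115   0.09921568] [-0.88050445 -0.03379726 -3.99682251]
```

View pics/p.png

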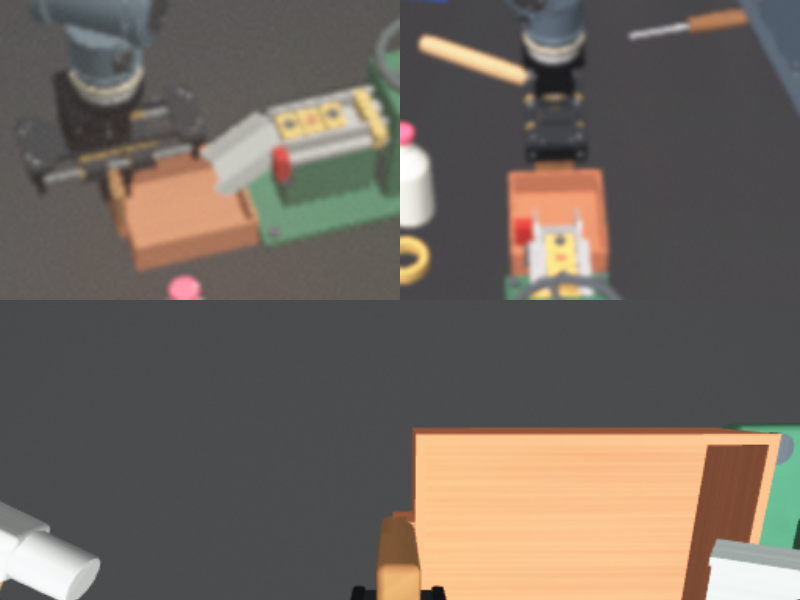

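The chute overhangs the tray's near wall and the tray is aligned with the feeder, clear of its foot plate. Lowering until contact.

```bash
for i in 1 2 3 4; do python3 -m pendant '[[[0,0,2],0],[[0,0,0],0]]' | grep -E "pos|force"; done
```

```text
position: [0.5607, -0.1242, 0.0973]
ft_force: [-0.8, -0.4, -3.2]
position: [0.5607, -0.1241, 0.0954]
ft_force: [-0.3, -0.6, -4.6]
position: [0.5612, -0.1244, 0.0938]
ft_force: [-0.3, -1.0, -1.5]
position: [0.5613, -0.1245, 0.0935]
ft_force: [-0.8, -0.4, 8.7]
```

The tray is on the bench. Releasing it, going straight up and moving over the knob.

```bash
python3 -m pendant '[[[0,0,0],0],[[0,0,0],0],[[0,0,0],0],[[0,0,0],0]]' 50 40; python3 -m pendant '[[[0,0,-20],0],[[0,0,-50],0],[[0,0,-50],0],[[0,0,-50],0],[[0,0,-40],0],[[20,0,0],0],[[50,0,0],0],[[50,5,0],0]]' ; python3 -m pendant '[[[60,5,0],0],[[60,10,0],0],[[50,10,0],0],[[40,8,0],0],[[20,0,0],0],[[0,0,0],0],[[0,0,0],0]]'
python3 - <<'E'
from h import *
import pickle
W=camera("wrist");S=camera("scene");D=camera("side");pickle.dump((W,S,D),open("k.pkl","wb"))
o=robot.get_obs();print(o["time"],o["position"])
for n,c in(("W",W),("S",S),("D",D)):
    hsv=cv2.cvtColor(c["pixels"],cv2.COLOR_BGR2HSV)
    m=cv2.inRange(hsv,(0,170,80),(6,255,255))|cv2.inRange(hsv,(172,170,80),(180,255,255))
    k,l,s,ce=cv2.connectedComponentsWithStats(m)
    for i in range(1,k):
        if s[i,4]>15: print(n,s[i],ce[i].round(1),ray(c,*ce[i],.22).round(3))
print(proj(W,(.5205,.278,.247)))
a=cv2.resize(S["pixels"][120:240,200:360],(400,300),interpolation=2)
cv2.imwrite("pics/k.png",np.hstack([a,cv2.resize(W["pixels"],(400,300))]))
E
```

```text
time: 8.2
position: [0.5607, -0.1241, 0.0913]
tool_rot: [0.634, 0.774, -0.0, -0.0]
ft_force: [0.0, 0.7, -0.2]
grip_width: 0.0448
time: 9.2
position: [0.5403, -0.0039, 0.3001]
tool_rot: [0.634, 0.773, -0.001, -0.002]
ft_force: [0.7, 0.7, 0.6]
grip_width: 0.0498
time: 10.07
position: [0.5289, 0.2252, 0.3011]
tool_rot: [0.634, 0.773, -0.001, -0.0]
ft_force: [0.4, -0.1, 0.4]
grip_width: 0.0503
10.225 [0.52936539 0.22499156 0.30155167]
W [ 297   19   85   78 1696] [347.7  51.2] [0.415 0.263 0.22 ]
W [ 70 168  33  27 679] [ 85.4 181. ] [0.536 0.102 0.22 ]
W [ 305  188   43   49 1429] [325.5 211.5] [0.524 0.278 0.22 ]
D [253 247   8  15 106] [256.5 253.9] [0.521 0.273 0.22 ]
D [297 298  24  29 162] [309.5 311.5] [0.376 0.412 0.22 ]
D [283 312  34  21 182] [299.1 322.8] [0.396 0.443 0.22 ]
[336.48373355 220.59754028]
```

View pics/k.png

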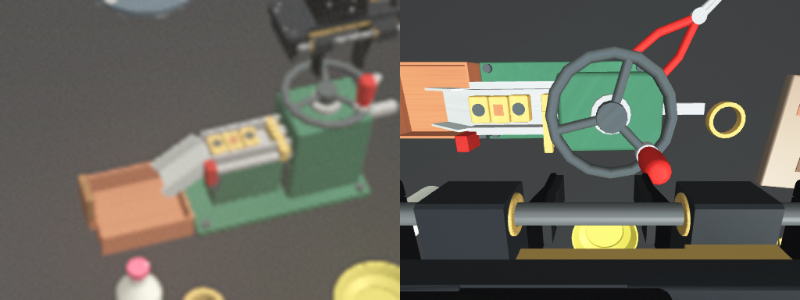

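The tray sits squarely under the chute. The knob top is at wrist pixel (333,220), matching my estimate, and the rim is centred near (271,144).

```bash
python3 - <<'E'
from h import *
import pickle
from scipy.spatial.transform import Rotation as R
W,S,D=pickle.load(open("k.pkl","rb"))
s=.78125
print("knob top",ray(W,260/s,172/s,.247),"base",ray(W,243/s,150/s,.197))
a=[ray(W,(x-400)/s,y/s,.190) for x,y in((547,112),(677,112),(612,47),(612,178))];print("wheel",np.round(a,3),np.mean(a[:2],0),np.mean(a[2:],0))
hub=np.array([.488,.234]);th=np.deg2rad(53.7)
o=robot.get_obs();M=R.from_quat(o["tool_rot"]).as_matrix()
print((M.T@(np.array([.520,.277,.228])-o["position"])*1000).round(1))
E
```

```text
knob top [0.52068037 0.27555213 0.247     ] base [0.51747577 0.26883497 0.197     ]
wheel [[0.499 0.165 0.19 ]
 [0.473 0.294 0.19 ]
 [0.427 0.217 0.19 ]
 [0.557 0.245 0.19 ]] [0.48648895 0.22985745 0.19      ] [0.49173449 0.2310143  0.19      ]
[52.9  1.  73.5]
```

```bash
python3 -m pendant '[[[25,1,0],0],[[28,0,0],0],[[0,0,0],0],[[0,0,25],0],[[0,0,28],0],[[0,0,20],0],[[0,0,0],0],[[0,0,0],0]]';python3 -m pendant '[[[0,0,0],0],[[0,0,0],0],[[0,0,0],0],[[0,0,0],0],[[0,0,0],0]]' 0 25
```

```text
time: 11.22
position: [0.5205, 0.278, 0.2294]
tool_rot: [0.634, 0.773, 0.001, 0.001]
ft_force: [0.0, -0.1, -0.1]
grip_width: 0.05
time: 11.85
position: [0.5198, 0.2781, 0.2291]
tool_rot: [0.633, 0.774, -0.0, 0.001]
ft_force: [-1.1, -3.6, 4.9]
grip_width: 0.0244
```

```bash
cat > circ.py <<'E'
import sys,numpy as np
# circ start_deg n r : cumulative-rounded tool-axis steps of 15 deg clockwise
a0,n,r=float(sys.argv[1]),int(sys.argv[2]),float(sys.argv[3])
st=float(sys.argv[4]) if len(sys.argv)>4 else 15
w=np.deg2rad(11.3);X=np.array([-np.sin(w),np.cos(w)]);Y=np.array([np.cos(w),np.sin(w)])
p=lambda a:r*np.array([np.cos(np.deg2rad(a)),np.sin(np.deg2rad(a))])
pr=np.zeros(2)
for i in range(1,n+1):
    d=p(a0-st*i)-p(a0);c=np.round([d@X,d@Y],1);print("[[%g,%g,0],0]"%tuple(np.round(c-pr,1)),end=",\n" if i%8==0 else ",");pr=c
E
python3 circ.py 56 24 55
```

```text
[[-11.4,8.7,0],0],[[-13.3,5.4,0],0],[[-14.3,1.8,0],0],[[-14.2,-1.9,0],0],[[-13.2,-5.6,0],0],[[-11.4,-8.8,0],0],[[-8.7,-11.4,0],0],[[-5.4,-13.3,0],0],
[[-1.8,-14.3,0],0],[[2,-14.2,0],0],[[5.5,-13.2,0],0],[[8.8,-11.4,0],0],[[11.5,-8.7,0],0],[[13.3,-5.4,0],0],[[14.2,-1.8,0],0],[[14.2,2,0],0],
[[13.3,5.5,0],0],[[11.3,8.8,0],0],[[8.7,11.5,0],0],[[5.4,13.2,0],0],[[1.8,14.3,0],0],[[-1.9,14.2,0],0],[[-5.6,13.3,0],0],[[-8.8,11.3,0],0],
```

```bash
python3 -m pendant '[[[-11.5,8.5,0],0],[[-13.5,5.5,0],0],[[-14,2,0],0]]'; python3 -m pendant '[[[-14,-2,0],0],[[-13.5,-5.5,0],0],[[-11.5,-9,0],0],[[-8.5,-11.5,0],0],[[-5.5,-13,0],0],[[0,0,0],0]]'
```

```text
time: 12.22
position: [0.5453, 0.2434, 0.2291]
tool_rot: [0.634, 0.774, 0.002, 0.001]
ft_force: [1.4, 1.9, 4.5]
grip_width: 0.0244
time: 12.98
position: [0.513, 0.18, 0.2291]
tool_rot: [0.634, 0.774, -0.002, 0.002]
ft_force: [1.8, -6.2, 6.2]
grip_width: 0.0245
```

```bash
python3 -m pendant '[[[-2,-14.3,0],0],[[2,-14.2,0],0],[[5.5,-13.2,0],0],[[8.8,-11.4,0],0],[[11.5,-8.7,0],0],[[13.3,-5.4,0],0],[[14.2,-1.8,0],0],[[14.2,2,0],0]]';python3 -m pendant '[[[13.3,5.5,0],0],[[11.3,8.8,0],0],[[8.7,11.5,0],0],[[5.4,13.2,0],0],[[1.8,14.3,0],0],[[-1.9,14.2,0],0],[[-5.6,13.3,0],0],[[-8.8,11.3,0],0]]'; python3 -m pendant '[[[0,0,0],0],[[0,0,0],0]]'
```

```text
time: 13.98
position: [0.4369, 0.2366, 0.2291]
tool_rot: [0.633, 0.774, 0.002, 0.003]
ft_force: [10.5, -3.0, 0.6]
grip_width: 0.0242
time: 14.98
position: [0.518, 0.2789, 0.229]
tool_rot: [0.633, 0.774, -0.001, -0.002]
ft_force: [-1.8, 1.1, 10.0]
grip_width: 0.0244
time: 15.22
position: [0.5193, 0.2782, 0.229]
tool_rot: [0.633, 0.774, -0.001, 0.0]
ft_force: [1.5, 0.2, 8.3]
grip_width: 0.024
```

One full turn is done with low forces. Winding on another 2/3 turn.

```bash
python3 -m pendant '[[[-11.4,8.7,0],0],[[-13.3,5.4,0],0],[[-14.3,1.8,0],0],[[-14.2,-1.9,0],0],[[-13.2,-5.6,0],0],[[-11.4,-8.8,0],0],[[-8.7,-11.4,0],0],[[-5.4,-13.3,0],0]]'; python3 -m pendant '[[[-1.8,-14.3,0],0],[[2,-14.2,0],0],[[5.5,-13.2,0],0],[[8.8,-11.4,0],0],[[11.5,-8.7,0],0],[[13.3,-5.4,0],0],[[14.2,-1.8,0],0],[[0,0,0],0]]'
python3 circ.py 191 8 55 7.5
python3 - <<'E'
from h import *
W=camera("wrist");S=camera("scene");D=camera("side")
a=cv2.resize(S["pixels"][120:240,200:360],(400,300),interpolation=2)
b=cv2.resize(D["pixels"][150:270,205:365],(400,300),interpolation=2)
cv2.imwrite("pics/c.png",np.hstack([a,b]))
E
```

```text
time: 16.23
position: [0.5155, 0.1812, 0.2291]
tool_rot: [0.633, 0.774, -0.0, 0.003]
ft_force: [5.2, -5.1, 5.9]
grip_width: 0.0246
time: 17.23
position: [0.4377, 0.2197, 0.2291]
tool_rot: [0.632, 0.775, -0.001, 0.005]
ft_force: [9.3, -10.7, 4.8]
grip_width: 0.0241
[[7.2,0.5,0],0],[[7,1.4,0],0],[[6.8,2.4,0],0],[[6.5,3.2,0],0],[[5.9,4,0],0],[[5.4,4.8,0],0],[[4.7,5.4,0],0],[[4,6,0],0],
```

View pics/c.png

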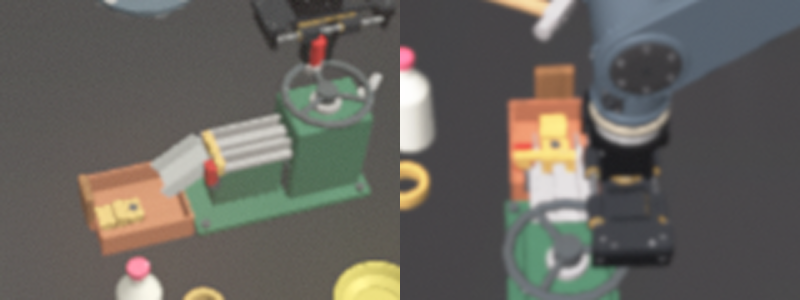

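The blanks are in the tray and the pusher is near the stop. I'll do the last ~45° in small steps, watching the force.

```bash
python3 -m pendant '[[[7.2,0.5,0],0],[[7,1.4,0],0],[[6.8,2.4,0],0],[[6.5,3.2,0],0],[[0,0,0],0]]'; python3 -m pendant '[[[3,2,0],0],[[3,2,0],0],[[0,0,0],0]]';python3 -m pendant '[[[2.7,2.4,0],0],[[2.7,2.4,0],0],[[0,0,0],0]]'
```

```text
time: 18.0
position: [0.4382, 0.2355, 0.2283]
tool_rot: [0.629, 0.777, -0.014, 0.011]
ft_force: [10.7, -48.6, 11.0]
grip_width: 0.0528
time: 18.38
position: [0.448, 0.2439, 0.2289]
tool_rot: [0.628, 0.778, -0.007, 0.016]
ft_force: [33.8, -29.9, -9.7]
grip_width: 0.0571
time: 18.75
position: [0.4406, 0.2631, 0.227]
tool_rot: [0.633, 0.774, -0.003, -0.002]
ft_force: [-0.4, 0.6, -0.7]
grip_width: 0.0148
```

The grip was lost against a resistance. Backing straight up to look.

```bash
python3 -m pendant '[[[0,0,-30],0],[[0,0,-30],0],[[-25,0,-15],0],[[-30,0,0],0],[[-20,0,0],0],[[0,0,0],0]]' 50 25
python3 - <<'E'
from h import *
import pickle
W=camera("wrist");S=camera("scene");D=camera("side");pickle.dump((W,S,D),open("e.pkl","wb"))
o=robot.get_obs();print(o["position"])
a=cv2.resize(S["pixels"][120:240,200:360],(400,300),interpolation=2)
b=cv2.resize(D["pixels"][150:270,205:365],(400,300),interpolation=2)
cv2.imwrite("pics/e.png",np.vstack([np.hstack([a,b]),cv2.resize(W["pixels"],(800,600))[0:300]]))
E
```

```text
time: 19.5
position: [0.4563, 0.1894, 0.3025]
tool_rot: [0.634, 0.773, -0.002, -0.002]
ft_force: [-0.1, 0.1, -0.0]
grip_width: 0.0495
[0.45702882 0.19068112 0.30296766]
```

View pics/e.png

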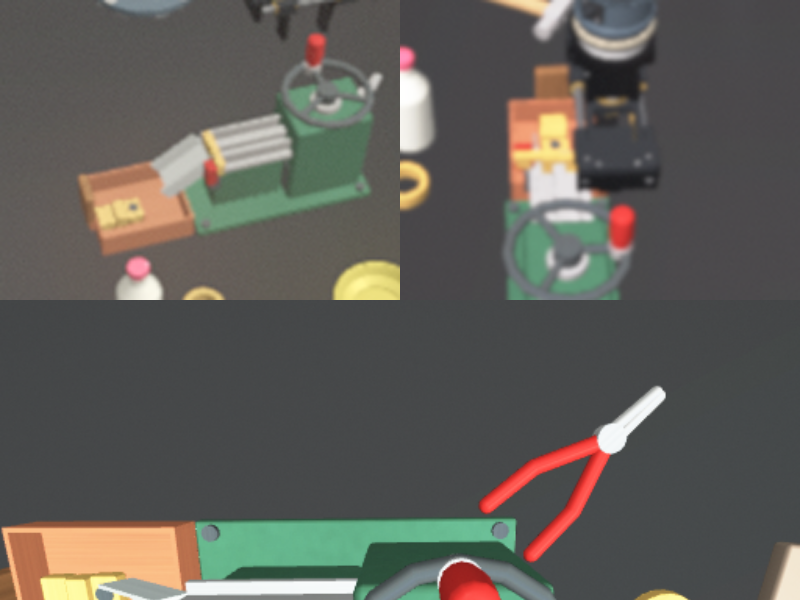

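```bash
python3 - <<'E'
from h import *
import pickle
W,S,D=pickle.load(open("e.pkl","rb"))
for n,c in(("W",W),("S",S),("D",D)):
    hsv=cv2.cvtColor(c["pixels"],cv2.COLOR_BGR2HSV)
    m=cv2.inRange(hsv,(0,150,80),(6,255,255))|cv2.inRange(hsv,(172,150,80),(180,255,255))
    k,l,s,ce=cv2.connectedComponentsWithStats(m)
    for i in range(1,k):
        if s[i,4]>15:
            p=ray(c,*ce[i],.222)[:2]; v=p-[.489,.232];print(n,s[i],ce[i].round(1),p.round(3),np.degrees(np.arctan2(v[1],v[0])).round(1),np.hypot(*v).round(3))
a=cv2.resize(S["pixels"][160:205,265:325],(600,450),interpolation=2)
b=W["pixels"][170:300,0:240]
cv2.imwrite("pics/e2.png",a)
cv2.imwrite("pics/e3.png",np.hstack([a[:,:400],cv2.resize(b,(400,217))[:217].repeat(1,0) if 0 else cv2.copyMakeBorder(cv2.resize(b,(400,217)),0,233,0,0,0)]))
E
```

```text
W [ 307   87   84   81 1804] [353.5 120.6] [0.384 0.243] 173.8 0.106
W [ 281  168   40   45 1355] [300.1 190.5] [0.439 0.219] -165.8 0.051
S [323 134   7  12  57] [325.8 139. ] [0.429 0.222] -170.7 0.06
S [283 185   3   8  22] [283.9 188.5] [0.649 0.044] -49.7 0.247
D [289 232  10  17 133] [293.4 239.8] [0.435 0.216] -163.8 0.056
D [282 298  40  36 435] [304.3 317.8] [0.386 0.43 ] 117.4 0.224
```

View pics/e3.png

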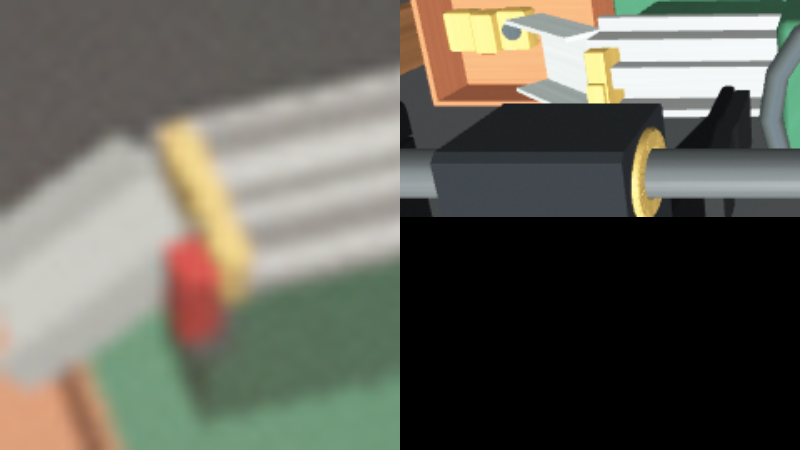

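The knob stands at about 194°, i.e. about 582° wound, and it resisted there with about 48 N. Either the stop was reached or something jams 8 mm short. I'll look straight down on the finger and stop.

```bash
python3 -m pendant '[[[-35,40,0],0],[[-35,40,0],0],[[-35,40,0],0],[[-29,31,0],0],[[0,0,40],0],[[0,0,40],0],[[0,0,0],0],[[0,0,0],0]]'
python3 - <<'E'
from h import *
import pickle
W=camera("wrist");pickle.dump(W,open("s.pkl","wb"))
print(-np.array(W["R"]).T@W["t"],proj(W,(.557,.074,.13)))
cv2.imwrite("pics/s.png",cv2.resize(W["pixels"][0:240],(800,375),interpolation=2))
E
```

```text
time: 20.65
position: [0.6333, 0.0892, 0.2247]
tool_rot: [0.633, 0.774, 0.001, 0.001]
ft_force: [0.9, 0.5, 1.1]
grip_width: 0.0499
[0.55979642 0.07402369 0.36435196] [255.42816901  93.66765926]
```

View pics/s.png

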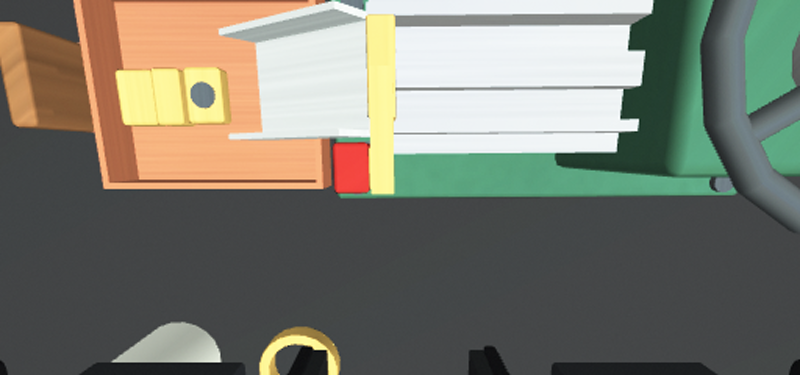

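The brass finger is against the red stop at (369,165), and all three blanks are in the tray at (120..230,95). I'll check the pixel profile for a gap.

```bash
python3 - <<'E'
import pickle
W=pickle.load(open("s.pkl","rb"));p=W["pixels"]
for r in (98,108,116): print([tuple(map(int,x)) for x in p[r,231:243]])
E
```

```text
[(64, 69, 243), (64, 69, 243), (63, 69, 243), (62, 67, 242), (47, 67, 187), (122, 225, 245), (161, 249, 254), (158, 248, 254), (155, 247, 254), (155, 246, 253), (153, 246, 253), (156, 247, 254)]
[(65, 71, 244), (65, 71, 245), (65, 70, 244), (62, 69, 244), (60, 74, 239), (109, 205, 235), (160, 249, 254), (157, 248, 254), (156, 247, 254), (156, 247, 254), (154, 246, 253), (154, 246, 253)]
[(64, 68, 243), (64, 69, 243), (63, 68, 243), (63, 67, 243), (62, 72, 242), (77, 143, 201), (154, 246, 254), (158, 248, 254), (157, 247, 254), (155, 247, 254), (154, 246, 253), (153, 246, 253)]
```

```bash
python3 -c "
from rig import order,robot
print(robot.get_obs()['ft_force']);print(order.hand_in())"
```

```text
[ 0.43084422 -0.20230889  0.53159766]
the job is handed in; nothing more can be done
None
```

The job is done and handed in at about 21 s. The tray stands under the chute with its lug away from the feeder, all three blanks are in it, and the pusher is against the red stop.

**Last checks:** the final close view shows three blanks in the tray and the brass finger meeting the red stop, with less than about a quarter pixel (roughly 0.2 mm) of gap. The tool was touching nothing at hand-in (force under 1 N). I saw no bystander moved, but I did not measure their positions again.

**What did not go to plan:**
- **Tray grip:** the fingers were still closing when I lifted, so they held the lug near its top. The tray still hung level, and I set it down by feel.
- **Wheel:** it reached the stop after about 582° (10.2 rad), not the 630° (11.0 rad) I had expected, so it probably did not start at zero.
- **Knob:** because of that, my last rows pushed on against the stop. The wrist force reached about 50 N in the readings at the end of each call, and the fingers slipped off the knob. The final view was taken after this, so the pusher stayed home.

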